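# Pack the field microscopy case

## Task

Pack the field case for the class trip: free every battery pack from the charging dock by pinching its two yellow tabs together, and put all the packs in the blue bay of the case and all the specimen pots in the orange bay. When everything is in, shut the lid fully, and leave the beaker, the slide carton and the tube rack where they stand.

Things in the scene. Friction and masses are not known exactly. Their poses are not given: they have to be found in the camera images.
- dock: Charging dock, fixed: white and grey block 230 x 108 x 48.5 mm high, origin under its centre. Three bays in a row along its x axis, at x = -70, 0, +70 mm, floors 12 mm above its underside. A pack stands upright in a bay, its yellow tabs towards the dock's +y and -y sides, where lips hook their barbs: no pull frees it until both tabs are pinched in. Some bays may be empty.
- pack0: Battery pack, dark and blue: upright body 50 (x) x 36 (y) x 74 (z) mm, 0.27 kg, origin centre of underside. A yellow sprung tab 26 mm wide on each of its +y and -y sides, 20 to 72 mm up, 62 mm over both; each slides in 7 mm (spring 3 to 7 N), to 48 mm over both. A barb 6 mm beyond each tab at 20 to 27 mm up hooks under the dock's lip; it is clear only with the tab nearly fully in. None if absent.
- pack0_mid (a point): Middle of that pack's body, 37 mm above its underside. To free the pack, pinch both tabs from above with 20 to 35 N, TCP about 60 mm above the pack's underside (the fingertips are then 4 mm above the dock's top), keep pinching and lift straight up 45 mm or more. The lips' top is 36.5 mm, their underside 28.5 mm above the bay floor.
- pack1: Battery pack, dark and blue: upright body 50 (x) x 36 (y) x 74 (z) mm, 0.27 kg, origin centre of underside. A yellow sprung tab 26 mm wide on each of its +y and -y sides, 20 to 72 mm up, 62 mm over both; each slides in 7 mm (spring 3 to 7 N), to 48 mm over both. A barb 6 mm beyond each tab at 20 to 27 mm up hooks under the dock's lip; it is clear only with the tab nearly fully in. None if absent.
- pack1_mid (a point): Middle of that pack's body, 37 mm above its underside. To free the pack, pinch both tabs from above with 20 to 35 N, TCP about 60 mm above the pack's underside (the fingertips are then 4 mm above the dock's top), keep pinching and lift straight up 45 mm or more. The lips' top is 36.5 mm, their underside 28.5 mm above the bay floor.
- pack2: Battery pack, dark and blue: upright body 50 (x) x 36 (y) x 74 (z) mm, 0.27 kg, origin centre of underside. A yellow sprung tab 26 mm wide on each of its +y and -y sides, 20 to 72 mm up, 62 mm over both; each slides in 7 mm (spring 3 to 7 N), to 48 mm over both. A barb 6 mm beyond each tab at 20 to 27 mm up hooks under the dock's lip; it is clear only with the tab nearly fully in. None if absent.
- pack2_mid (a point): Middle of that pack's body, 37 mm above its underside. To free the pack, pinch both tabs from above with 20 to 35 N, TCP about 60 mm above the pack's underside (the fingertips are then 4 mm above the dock's top), keep pinching and lift straight up 45 mm or more. The lips' top is 36.5 mm, their underside 28.5 mm above the bay floor.
- pot0: Specimen pot: clear square body 48 x 48 x 56 mm, round orange cap 47 mm across and 14 mm high on top (70 mm in all), 0.14 kg, upright on the bench at any yaw; origin at the centre of its underside, x and y axes square to its flat sides. None if absent.
- pot0_mid (a point): Middle of that pot, 35 mm above its underside.
- pot1: Specimen pot: clear square body 48 x 48 x 56 mm, round orange cap 47 mm across and 14 mm high on top (70 mm in all), 0.14 kg, upright on the bench at any yaw; origin at the centre of its underside, x and y axes square to its flat sides. None if absent.
- pot1_mid (a point): Middle of that pot, 35 mm above its underside.
- pot2: Specimen pot: clear square body 48 x 48 x 56 mm, round orange cap 47 mm across and 14 mm high on top (70 mm in all), 0.14 kg, upright on the bench at any yaw; origin at the centre of its underside, x and y axes square to its flat sides. None if absent.
- pot2_mid (a point): Middle of that pot, 35 mm above its underside.
- case: Field case, fixed: open grey tray 240 (x) x 214 (y) x 40 mm high, walls and floor 6 mm, origin under its centre. A 6 mm divider at x = 0, as high as the walls, makes two bays, each 111 (x) by 202 (y) mm inside: at +x a blue floor (packs), at -x an orange floor (pots). Each takes three items at x = +58 or -58 mm, y = -64, 0, 64 mm, upright, fingers closing along the case's x.
- lid (a joint): Smoky clear dome lid of the case, hinged along its +y side. Angle in rad: 0 shut, 1.57 upright, more when leaning outwards, at most 2.0. Its stiff hinge stays where it is left (0.45 N m to move, 2 to 5 N at the free edge). Lid 240 x 214 mm, flat roof 50 mm above the hinge line when shut, skirts 46 mm deep; it covers items up to 84 mm above the bench. Push it over from behind, then press it down.
- lid_hinge (a point): Middle of the lid's hinge line, on the case's +y side: case (0, 107, 41) mm.
- lid_edge (a point): Middle of the lid's free edge, on its roof (outer) face: 214 mm from the hinge line along the lid and 50 mm off it at right angles. When shut it lies at case (0, -107, 91) mm.
- beaker: Glass beaker, 72 mm across, 95 mm high, a bystander; origin under its centre.
- carton: Red and white carton of slides, 80 x 70 x 45 mm high, a bystander; origin under its centre.
- rack: Blue tube rack, 70 (x) x 170 (y) x 65 mm high with one capped tube (top 95 mm), a bystander; origin under its centre.

How it is judged (in metres and radians):
On the way, in this order (a step that is already met when the one before it is completed fails the run):
1. with the lid still open, every pack is down in the blue bay and every pot down in the orange bay (x of pack0_mid in the frame of case between 0.005 and 0.113 m and y of pack0_mid in the frame of case between -0.1 and 0.1 m and z of each of pack0_mid, pack1_mid, pack2_mid, pot0_mid, pot1_mid, pot2_mid in the frame of case below 0.06 m and x of pack1_mid in the frame of case between 0.005 and 0.113 m and y of pack1_mid in the frame of case between -0.1 and 0.1 m and x of pack2_mid in the frame of case between 0.005 and 0.113 m and y of pack2_mid in the frame of case between -0.1 and 0.1 m and x of pot0_mid in the frame of case between -0.113 and -0.005 m and y of pot0_mid in the frame of case between -0.1 and 0.1 m and x of pot1_mid in the frame of case between -0.113 and -0.005 m and y of pot1_mid in the frame of case between -0.1 and 0.1 m and x of pot2_mid in the frame of case between -0.113 and -0.005 m and y of pot2_mid in the frame of case between -0.1 and 0.1 m and value of joint lid above 0.8 rad), for 0.2 s.
2. the lid is shut (value of joint lid below 0.06 rad), for 0.2 s.
At the end, for the whole second after the job is handed in: Every pack present lies or stands in the blue (+x) bay and every pot present in the orange (-x) bay, the middle of each inside the bay's walls and less than 60 mm above the bench (none on top of another), all at rest, and the lid is shut to within 0.06 rad (x of pack0_mid in the frame of case between 0.005 and 0.113 m and y of pack0_mid in the frame of case between -0.1 and 0.1 m and z of each of pack0_mid, pack1_mid, pack2_mid, pot0_mid, pot1_mid, pot2_mid in the frame of case below 0.06 m and x of pack1_mid in the frame of case between 0.005 and 0.113 m and y of pack1_mid in the frame of case between -0.1 and 0.1 m and x of pack2_mid in the frame of case between 0.005 and 0.113 m and y of pack2_mid in the frame of case between -0.1 and 0.1 m and x of pot0_mid in the frame of case between -0.113 and -0.005 m and y of pot0_mid in the frame of case between -0.1 and 0.1 m and x of pot1_mid in the frame of case between -0.113 and -0.005 m and y of pot1_mid in the frame of case between -0.1 and 0.1 m and x of pot2_mid in the frame of case between -0.113 and -0.005 m and y of pot2_mid in the frame of case between -0.1 and 0.1 m and linear speed of each of pack0, pack1, pack2, pot0, pot1, pot2 below 0.05 m/s and value of joint lid below 0.06 rad); the robot touches nothing.
It fails at once if the beaker is pushed more than 30 mm away or tipped (distance of beaker from where it was at the start of the episode above 0.03 m or angle between beaker's own z axis and vertical above 0.4 rad).
It fails at once if the carton is pushed more than 30 mm away or tipped (distance of carton from where it was at the start of the episode above 0.03 m or angle between carton's own z axis and vertical above 0.4 rad).
It fails at once if the rack is pushed more than 30 mm away or tipped (distance of rack from where it was at the start of the episode above 0.03 m or angle between rack's own z axis and vertical above 0.4 rad).
Of pack0, pack1, pack2 only 2 to 3 are there at a start; the rules pass over those that are not, and their reading is None.
Of pot0, pot1, pot2 only 2 to 3 are there at a start; the rules pass over those that are not, and their reading is None.
At some moment in a run one of pot0, pot1, pot2 may be knocked a few centimetres aside while the robot is not near it.
Once in a run the grip may slacken for a moment while it holds something.
It also fails if it takes over 210 s, if anything falls off the work surface, if the arm or the gripper's body presses on something with over 40 N, if the wrist force passes 120 N, or if a joint passes its speed limit or range.

## Robot

A 7-joint arm with a two-finger parallel gripper is mounted at the origin on the work surface. World frame = base frame: x ahead of the robot, y to its left, z up, the work surface at z = 0. Lengths are in m, angles in degrees, forces in N, time in s.
With the tool pointing down it reaches from about 0.425 to 0.875 m from the base axis. Payload 4.7 kg.
Tool frame: the origin (TCP) lies between the finger pads, 19 mm behind the fingertips; this is the grasp point; z points along the fingers, y is the line along which they close (so a half turn about z gives the same grasp; the last joint's range is limited). The gripper opens to 87 mm and grips with 3 to 60 N. Pads are 19 mm wide; open, the fingers measure 117 mm over their backs; the gripper's body (75 mm by 190 mm) begins 51 mm behind the grasp point.
Start: joints at [0.808, 18.392, -4.016, 83.108, 1.295, 78.541, -3.26], TCP at [0.65, -0, 0.241] pointing down, gripper open.
Joint ranges: [-163.93, 163.93], [-17.29, 119.83], [-79.2, 71.16], [3.27, 140.29], [-89.18, 269.18], [5.43, 117.66], [-154.24, 154.24]. Speed limits (degrees/s): [147.25, 147.25, 180, 180, 180, 180, 180].

## Interface

Orientations are given as [roll, pitch, yaw] about the fixed x, y, z axes, in that order (R = Rz(yaw) Ry(pitch) Rx(roll)).
In Python, from cell import env gives the robot as it stands. The module is installed in compiled form; this text tells all that it offers.
- The arm moves only by the tool drive_tool, never from a script. Its argument "moves" is one flat list of numbers, 5 for each row, row after row: the shift along the tool's x, y, z in units of 40 mm (1.0 is 40 mm), then the turn about the tool's z in units of 10 degrees (1.0 is 10 degrees), then the finger opening in mm, from 0 to 87. A call has 1 to 5 rows; each row is the pose to reach, as a shift and turn from the pose commanded when the call began, along the tool's axes at that moment; what a row does not reach only later rows make up. A row lasts 1/8 s, in which the tool goes at most 62.5 mm and 10.7 degrees, less where a joint would pass 70% of its speed; a pose out of reach is approached as far as the arm can. A call with a gripper value outside its range is refused whole. The fingers move at their own pace and stop on an object; "squeeze" is the grip in N (left out, the last holds). Time passes only in rows, so rows that repeat a pose let the fingers close. It gives the time, the measured TCP pose, the force, the opening and the grip force at its end, in the units of the state.
- env.get_obs(): the state, without advancing time (a new reading comes with each control period).
- env.read_camera(name): name is "scene" or "side" or "wrist"; returns (picture, depth): 420x560x3 uint8, red, green, blue; 420x560 float32, m along the optical axis (not along the pixel's ray), 0 where there is no reading.
- env.camera_model(name): a dict with "K" (3x3 intrinsics, pixels), "rvec" (rotation vector, rad) and "tvec" (3), from world to camera coordinates, as OpenCV has them; the wrist camera has in their place "tool_from_camera" (4x4, takes a point from camera to tool coordinates, whose origin is the TCP and whose axes are the flange's). Camera axes: x right, y down, z forward; pixel columns grow to the right and rows downward; lengths in m; the calibration is good to about 2 mm. A picture is of the moment at which its call begins: read the wrist's pose just before it. camera_model takes no time and is no camera call.
- env.sign_off(): hands the job in; it is judged then, once.
The state is a dict: "time_s": time; "qpos": joint angles; "joint_velocities": joint speeds; "effort": joint torques, N m; "tool_pos": TCP position; "tool_rot": TCP orientation; "force": force on the tool from outside, world axes, zero at the start; "wrist_torque": the same for the moment, N m; "grip_width": finger opening in m; "grasp_force": force on a finger pad.
Only numpy, scipy, OpenCV 4.12 (cv2) and the standard library are available. Lean on these libraries where they do the work, as an engineer would, in place of code of your own. Each camera call takes 0.05 s, during which the arm holds its last target. There are 200 camera calls.

## Working session

There is one attempt and no reset: what is moved stays moved. The work goes in short steps, Python scripts to look and compute and a tool call to move; the robot and the scene stay as the last step left them, time stands still between calls to the robot, and variables do not carry over. Pictures are saved under pics/ and viewed, at most 14 in all, crops included, and the job is handed in when it is done.

Besides the shell and the picture viewer there is one more tool, called after ">>>" in YAML: its name, and indented under it one key for each argument. drive_tool: Moves the arm, as the interface text tells. Its arguments: {"type":"object","properties":{"moves":{"type":"array","items":{"type":"number"}},"squeeze":{"type":"number"}},"required":["moves"]}

```bash
mkdir -p pics; cat > h.py <<'E'
import numpy as np, cv2
from cell import env
from scipy.spatial.transform import Rotation as R
def cam(n):
    o=env.get_obs(); im,d=env.read_camera(n); m=env.camera_model(n); K=np.array(m["K"])
    if n=="wrist":
        T=np.eye(4); T[:3,:3]=R.from_euler('xyz',o["tool_rot"],degrees=True).as_matrix(); T[:3,3]=o["tool_pos"]
        T=T@np.array(m["tool_from_camera"])
    else:
        T=np.eye(4); r=cv2.Rodrigues(np.array(m["rvec"],float))[0]; T[:3,:3]=r.T; T[:3,3]=-r.T@np.array(m["tvec"]).ravel()
    return im,d,K,T
def cloud(d,K,T):
    v,u=np.indices(d.shape); p=np.stack([(u-K[0,2])/K[0,0]*d,(v-K[1,2])/K[1,1]*d,d],-1)
    return p@T[:3,:3].T+T[:3,3]
def save(n,im): cv2.imwrite("pics/"+n+".png",im[:,:,::-1])
E
python3 - <<'E'
from h import *
print(env.get_obs())
for n in ["scene","side","wrist"]:
    im,d,K,T=cam(n); save(n+"0",im); np.savez("/tmp/"+n,im=im,d=d,K=K,T=T); print(n,T.round(3).tolist(),K[0,0],(d>0).mean())
E
```

```text
{'time_s': 0.0, 'qpos': array([ 0.80749601, 18.44016156, -4.01541248, 83.17642361,  1.29606345,
       78.53958331, -3.26187757]), 'joint_velocities': array([-0.06642996,  0.06842602,  0.05483252,  0.03310782,  0.05359928,
       -0.00938029,  0.06411982]), 'effort': array([-2.58547143e-04, -4.91284704e+01, -4.03903294e-01, -3.12526345e+01,
       -6.40594075e-02,  4.37659642e-02,  1.61017233e-04]), 'tool_pos': array([ 6.49476672e-01, -5.25863765e-05,  2.40135640e-01]), 'tool_rot': array([-1.79889135e+02,  6.84029971e-03,  9.00005158e+01]), 'force': array([0.84175739, 0.14168467, 0.87125293]), 'wrist_torque': array([ 0.03026144,  0.00686903, -0.02177338]), 'grasp_force': 0.0, 'grip_width': 0.08706122896242208}
scene [[0.488, 0.753, -0.441, 1.028], [0.873, -0.426, 0.238, -0.253], [-0.009, -0.501, -0.865, 0.887], [0.0, 0.0, 0.0, 1.0]] 469.8396915722685 0.9959863945578231
side [[-0.989, -0.119, 0.092, 0.509], [-0.149, 0.699, -0.699, 0.678], [0.019, -0.705, -0.709, 0.806], [0.0, 0.0, 0.0, 1.0]] 505.2941993490057 0.9958503401360544
wrist [[1.0, -0.001, -0.002, 0.65], [-0.001, -0.963, -0.27, 0.074], [-0.002, 0.27, -0.963, 0.383], [0.0, 0.0, 0.0, 1.0]] 360.63241075853256 0.9958801020408163
```

View pics/scene0.png

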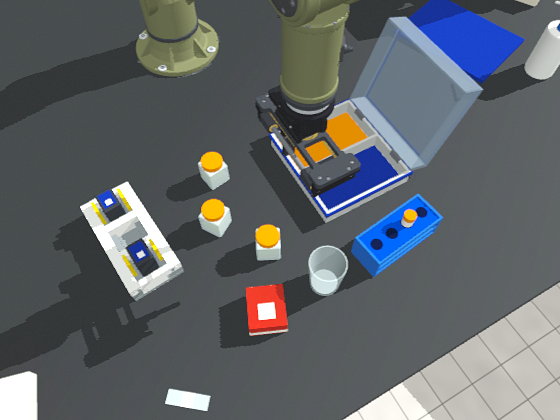

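View pics/side0.png

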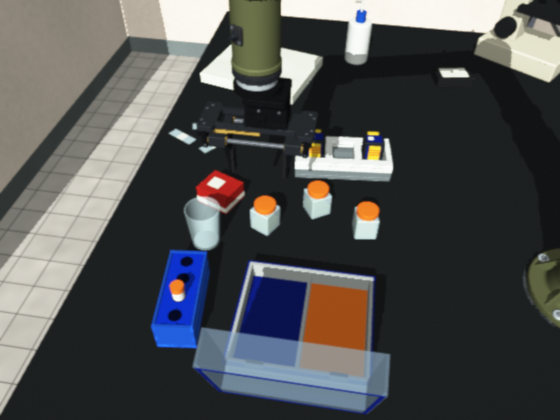

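The scene camera shows 2 packs in the outer bays of the dock (109,203 and 140,255). There are 3 pots, with caps at (212,162), (213,210) and (267,236). The case is open at the top right, with the rack, beaker and carton nearby. The side view agrees with this.

```bash
python3 - <<'E'
from h import *
for n in ["scene","side"]:
    f=np.load(f"/tmp/{n}.npz"); im,d,K,T=f["im"],f["d"],f["K"],f["T"]; P=cloud(d,K,T)
    hsv=cv2.cvtColor(im,cv2.COLOR_RGB2HSV); H,S,V=[hsv[:,:,i].astype(int) for i in range(3)]
    Z=P[:,:,2]
    def comps(name,m,amin=25):
        k,l,s,c=cv2.connectedComponentsWithStats(m.astype(np.uint8))
        for i in range(1,k):
            if s[i,4]>=amin:
                q=P[l==i]; r=cv2.minAreaRect((q[:,:2]*1000).astype(np.float32))
                print(n,name,s[i,4],c[i].round(),"med",np.median(q,0).round(3),"rect",np.round(r[0]),np.round(r[1]),round(r[2],1))
    comps("cap",(H>5)&(H<18)&(S>170)&(V>120)&(Z>.066)&(Z<.078))
    comps("tube",(H>5)&(H<18)&(S>170)&(V>120)&(Z>.085)&(Z<.1))
    comps("orangefloor",(H>5)&(H<18)&(S>170)&(Z<.015))
    comps("bluefloor",(H>110)&(H<130)&(S>150)&(Z<.02),200)
    comps("yellow",(H>22)&(H<34)&(S>150)&(Z>.03),8)
    comps("wall",(S<70)&(V>90)&(Z>.034)&(Z<.055),60)
    comps("packtop",(H>105)&(H<130)&(S>100)&(Z>.08)&(Z<.092)&(P[:,:,1]<-.1))
    comps("pottop body",(Z>.05)&(Z<.06)&(S<90)&(V>90),15)
    comps("red",((H<5)|(H>175))&(S>150)&(Z>.03),50)
    comps("rack",(H>100)&(H<125)&(S>120)&(Z>.06)&(Z<.07),50)
    comps("lid",(Z>.12)&(P[:,:,1]>.2)&(P[:,:,0]<.8)&(Z<.35),200)
E
```

```text
scene bluefloor 4850 [466.  37.] med [0.374 0.689 0.014] rect [348. 688.] [282. 235.] 16.9
scene bluefloor 1810 [361. 178.] med [0.609 0.204 0.008] rect [591. 175.] [ 95. 187.] 0.2
scene yellow 13 [313. 136.] med [0.661 0.007 0.325] rect [660.   9.] [ 2. 15.] 19.7
scene yellow 251 [211. 160.] med [ 0.442 -0.093  0.071] rect [ 726. -161.] [ 40. 630.] 76.6
scene yellow 75 [124. 199.] med [ 0.444 -0.291  0.073] rect [ 422. -291.] [51.  7.] 1.7
scene yellow 301 [213. 209.] med [ 0.551 -0.142  0.071] rect [ 781. -185.] [ 42. 512.] 79.4
scene yellow 79 [ 98. 213.] med [ 0.449 -0.346  0.073] rect [ 430. -349.] [48.  6.] 5.5
scene yellow 83 [410. 214.] med [0.765 0.18  0.096] rect [765. 180.] [20. 21.] 31.1
scene yellow 335 [267. 235.] med [ 0.657 -0.075  0.071] rect [656. -75.] [41. 42.] 60.8
scene yellow 75 [156. 250.] med [ 0.584 -0.277  0.078] rect [ 572. -277.] [28.  7.] 5.7
scene yellow 77 [129. 266.] med [ 0.59  -0.332  0.077] rect [ 579. -333.] [27.  6.] 5.5
scene wall 219 [541.  64.] med [0.566 0.751 0.045] rect [559. 760.] [71. 37.] 24.1
scene wall 2077 [377. 141.] med [0.553 0.278
[... 6105 characters left out ...]
4
side pottop body 92 [202. 212.] med [ 0.784 -0.039  0.056] rect [781. -35.] [52. 20.] 19.9
side pottop body 78 [366. 220.] med [ 0.444 -0.073  0.053] rect [440. -79.] [48. 24.] 2.1
side pottop body 90 [205. 231.] med [0.76  0.016 0.055] rect [765.  11.] [59. 23.] 20.5
side pottop body 19 [262. 395.] med [0.586 0.334 0.056] rect [585. 334.] [27.  3.] 0.1
side pottop body 18 [308. 402.] med [0.513 0.334 0.055] rect [513. 334.] [ 3. 26.] 89.6
side red 748 [220. 187.] med [ 0.763 -0.129  0.042] rect [672. 251.] [104. 909.] 14.4
side rack 2159 [180. 291.] med [0.766 0.171 0.062] rect [768. 160.] [ 72. 173.] 7.0
side lid 10153 [292. 367.] med [0.537 0.369 0.232] rect [541. 366.] [ 50. 240.] 89.9
```

```bash
cat >> h.py <<'E'
def pots(n="wrist",shot=None):
    im,d,K,T=cam(n); 
    if shot: save(shot,im)
    P=cloud(d,K,T); Z=P[:,:,2]; hsv=cv2.cvtColor(im,cv2.COLOR_RGB2HSV); H,S=hsv[:,:,0],hsv[:,:,1]
    m=((H>4)&(H<26)&(S>150)&(Z>.062)&(Z<.09)).astype(np.uint8)
    k,l,s,c=cv2.connectedComponentsWithStats(m); o=env.get_obs(); t=o["tool_pos"]
    print("tool",t.round(4),o["tool_rot"].round(1),"t",round(o["time_s"],1),"w",round(o["grip_width"],4))
    Rt=R.from_euler('xyz',o["tool_rot"],degrees=True).as_matrix()
    for i in range(1,k):
        if s[i,4]<60: continue
        q=P[l==i]; ce=np.array(cv2.minEnclosingCircle((q[:,:2]*1000).astype(np.float32))[0])/1000
        b=P[(Z>.012)&(Z<.056)&(np.hypot(P[:,:,0]-ce[0],P[:,:,1]-ce[1])<.042)]
        r=cv2.minAreaRect((b[:,:2]*1000).astype(np.float32))
        dl=Rt.T@np.array([ce[0]-t[0],ce[1]-t[1],.04-t[2]])/.04
        # closing axis angle = yaw-90 ; want equal to a mod 90
        a=r[2]; turn=(((o["tool_rot"][2]-90)-a)+45)%90-45
        print("pot px",c[i].round(),"xy",ce.round(4),"rect",np.round(r[0]),np.round(r[1]),round(r[2],1),"shift units",dl.round(2),"turn units",round(turn/10,2))
E
```

>>> drive_tool:
  moves: [-1.25,-0.6,0,0,87,-2.5,-1.25,0,0,87,-2.5,-1.25,0,0,87,-2.5,-1.25,0,0,87]

```text
time_s: 0.65
tool_pos: [0.6, -0.0997, 0.2412]
tool_rot: [180.0, -0.0, 90.0]
force: [0.4, 0.5, -1.1]
grip_width: 0.0872
grasp_force: 0.0
```

```bash
python3 -c "
from h import *
pots(shot='w1')"
```

```text
tool [ 0.6003 -0.0986  0.2411] [ 1.80e+02 -1.00e-01  9.01e+01] t 0.7 w 0.087
pot px [336. 166.] xy [ 0.656  -0.0759] rect [656. -76.] [48. 48.] 63.1 shift units [0.56 1.39 5.03] turn units 2.7
pot px [ 96. 187.] xy [ 0.4411 -0.0949] rect [442. -95.] [48. 48.] 9.1 shift units [ 0.09 -3.98  5.03] turn units -0.9
pot px [220. 238.] xy [ 0.5504 -0.1434] rect [ 551. -143.] [48. 48.] 32.6 shift units [-1.12 -1.25  5.03] turn units -3.25
```

View pics/w1.png

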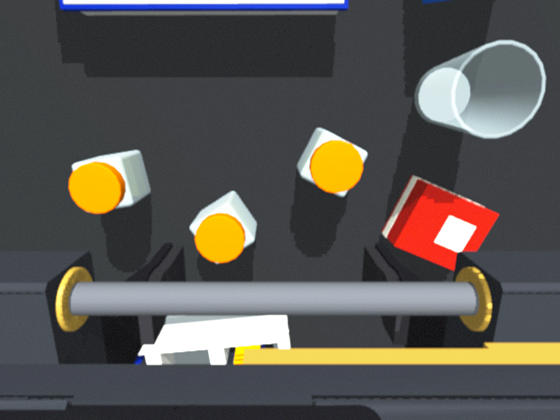

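The wrist view shows the three pots: caps at (336,166), (96,187) and (220,238), each with a clean 48x48 outline. I'll pick the one nearest the beaker first.

>>> drive_tool:
  moves: [0.56,1.39,0.5,1,87,0.56,1.39,1.5,2,87,0.56,1.39,2.5,2.7,87,0.56,1.39,3.7,2.7,87,0.56,1.39,4.4,2.7,87]

```text
time_s: 1.32
tool_pos: [0.6545, -0.0749, 0.0618]
tool_rot: [-179.8, 0.0, 63.2]
force: [-0.1, 0.1, -0.6]
grip_width: 0.0872
grasp_force: 0.0
```

>>> drive_tool:
  moves: [0,0,0.6,0,87,0,0,0.6,0,40,0,0,0.6,0,40,0,0,0.6,0,40,0,0,0.6,0,40]
  squeeze: 25

```text
time_s: 1.95
tool_pos: [0.6564, -0.0776, 0.0425]
tool_rot: [179.9, -0.0, 63.0]
force: [-1.1, -0.5, 0.2]
grip_width: 0.0551
grasp_force: 0.0
```

>>> drive_tool:
  moves: [0,0,0,0,40,0,0,-1,0,40,0,0,-2.5,-1,40,0,0,-4,-2,40,0,0,-4,-2.7,40]

```text
time_s: 2.58
tool_pos: [0.659, -0.078, 0.2085]
tool_rot: [179.3, 0.1, 90.2]
force: [0.9, -0.3, -2.5]
grip_width: 0.0479
grasp_force: 25.0
```

>>> drive_tool:
  moves: [1.3,-0.75,0,0,40,2.6,-1.5,0,0,40,3.9,-2.25,0,0,40,5.2,-3.0,0,0,40,6.4,-3.7,0,0,40]

```text
time_s: 3.2
tool_pos: [0.5062, 0.1801, 0.2014]
tool_rot: [180.0, -0.0, 90.0]
force: [0.5, -0.7, -1.2]
grip_width: 0.0479
grasp_force: 25.0
```

>>> drive_tool:
  moves: [1.08,-0.63,0,0,40,1.08,-0.63,0.5,0,40,1.08,-0.63,1,0,40,1.08,-0.63,1,0,40]

```text
time_s: 3.7
tool_pos: [0.4811, 0.2209, 0.1597]
tool_rot: [-179.8, 0.1, 90.0]
force: [0.7, -0.7, -0.9]
grip_width: 0.0476
grasp_force: 25.0
```

```bash
python3 -c "
from h import *
im,d,K,T=cam('wrist'); save('w2',im); o=env.get_obs(); print(o['tool_pos'],o['tool_rot'],o['grip_width'],o['force'])
P=cloud(d,K,T).reshape(-1,3)
w=P[(P[:,2]>.036)&(P[:,2]<.044)&(P[:,1]>.03)&(P[:,1]<.3)&(P[:,0]>.38)&(P[:,0]<.7)]*1000
for a,lo,hi in((0,380,700),(1,30,300)):
  h,e=np.histogram(w[:,a],np.arange(lo,hi,6)); print([(int(x),int(n)) for x,n in zip(e,h) if n>30])
"
```

```text
[0.48198859 0.22125196 0.1609678 ] [-1.7993286e+02  3.2961037e-02  8.9988675e+01] 0.04810964172961955 [-0.50699377 -0.26592711 -0.59296862]
[(416, 928), (422, 1015), (428, 366), (434, 347), (440, 367), (446, 347), (452, 367), (458, 343), (464, 379), (470, 334), (476, 383), (482, 342), (488, 372), (494, 342), (500, 376), (506, 343), (512, 377), (518, 346), (524, 367), (530, 345), (536, 1170), (542, 548), (548, 369), (554, 347), (560, 360), (566, 357), (572, 368), (578, 360), (584, 357), (590, 392), (596, 373), (602, 356), (608, 349), (614, 359), (620, 343), (626, 351), (632, 350), (638, 363), (644, 352), (650, 963), (656, 973), (662, 368)]
[(96, 64), (174, 32), (180, 148), (186, 241), (192, 273), (198, 269), (204, 277), (210, 286), (216, 282), (222, 297), (228, 292), (234, 305), (240, 303), (246, 311), (252, 328), (258, 327), (264, 985), (270, 2607), (276, 2394), (282, 2943), (288, 2868)]
```

View pics/w2.png

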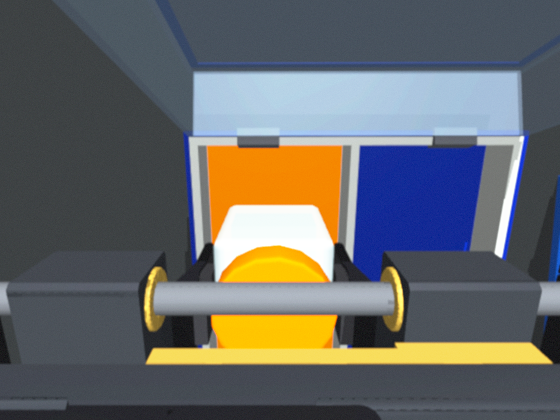

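The case walls run x 0.419–0.659, with the divider at 0.54. The pot hangs centred over the orange bay at (275,300), clear of the lid.

>>> drive_tool:
  moves: [0,0,1.1,0,40,0,0,2.0,0,40,0,0,2.6,0,40,0,0,2.82,0,40,0,0,2.82,0,40]

```text
time_s: 4.38
tool_pos: [0.4833, 0.2218, 0.0494]
tool_rot: [179.9, -0.0, 90.0]
force: [-0.2, 0.2, -1.4]
grip_width: 0.0478
grasp_force: 25.0
```

>>> drive_tool:
  moves: [0,0,0,0,64,0,0,0,0,64,0,0,0,0,64,0,0,-1,0,64,0,0,-2.5,0,64]

```text
time_s: 5.0
tool_pos: [0.481, 0.2208, 0.148]
tool_rot: [-179.8, 0.1, 90.0]
force: [1.0, 0.5, 0.2]
grip_width: 0.0639
grasp_force: 0.0
```

>>> drive_tool:
  moves: [-1,0.5,-1.1,0,87,-2.4,0.9,-1.6,0,87,-3.9,1.2,-1.6,0,87,-5.4,1.2,-1.6,0,87,-6.8,1.2,-1.6,0,87]

```text
time_s: 5.62
tool_pos: [0.5303, -0.0527, 0.2129]
tool_rot: [179.9, 0.0, 90.0]
force: [1.5, 0.2, -0.0]
grip_width: 0.0866
grasp_force: 0.0
```

```bash
python3 -c "
from h import *
pots(); pots('side')"
```

```text
tool [ 0.5296 -0.0627  0.2128] [180.    0.4  89.4] t 5.7 w 0.0871
pot px [169. 244.] xy [ 0.4406 -0.0945] rect [441. -94.] [47. 47.] 9.2 shift units [-0.79 -2.22  4.32] turn units -0.99
pot px [295. 278.] xy [ 0.5495 -0.1248] rect [ 553. -127.] [31. 63.] 80.3 shift units [-1.52  0.51  4.33] turn units 0.9
pot px [295. 318.] xy [ 0.5499 -0.1593] rect [ 552. -130.] [25. 63.] 80.3 shift units [-2.38  0.53  4.34] turn units 0.9
tool [ 0.5298 -0.059   0.2127] [180.    0.2  89.3] t 5.7 w 0.0865
pot px [315. 147.] xy [ 0.5717 -0.2788] rect [ 568. -272.] [83. 61.] 25.7 shift units [-5.47  1.11  4.34] turn units -2.64
pot px [318. 188.] xy [ 0.5504 -0.1415] rect [ 551. -140.] [48. 50.] 34.0 shift units [-2.04  0.54  4.33] turn units -3.46
pot px [367. 210.] xy [ 0.4403 -0.0923] rect [441. -90.] [48. 49.] 8.8 shift units [-0.84 -2.23  4.32] turn units -0.94
pot px [334. 336.] xy [0.4851 0.2253] rect [509. 215.] [15.  0.] 89.7 shift units [ 7.11 -1.2   4.29] turn units -0.04
```

>>> drive_tool:
  moves: [-1,0.5,0,-1,87,-2.2,0.5,0.5,-2,87,-2.2,0.5,1.2,-3,87,-2.2,0.5,2,-3.3,87,-2.2,0.5,2,-3.3,87]

```text
time_s: 6.35
tool_pos: [0.5485, -0.1376, 0.1301]
tool_rot: [-179.8, -0.2, 123.0]
force: [-0.2, -0.3, 0.3]
grip_width: 0.0872
grasp_force: 0.0
```

```bash
python3 -c "
from h import *
pots('side')"
```

```text
tool [ 0.5499 -0.1379  0.132 ] [-1.799e+02 -1.000e-01  1.230e+02] t 6.4 w 0.0872
pot px [373. 151.] xy [ 0.4324 -0.2949] rect [ 432. -292.] [82. 63.] 3.5 shift units [-1.7 -4.6  2.3] turn units 2.94
pot px [318. 188.] xy [ 0.5517 -0.1411] rect [ 551. -140.] [49. 51.] 33.9 shift units [-0.1 -0.   2.3] turn units -0.09
pot px [367. 210.] xy [ 0.4417 -0.0931] rect [441. -91.] [49. 48.] 8.1 shift units [ 2.41 -1.66  2.31] turn units 2.48
pot px [334. 336.] xy [0.4852 0.2243] rect [487. 223.] [11. 51.] 68.6 shift units [8.47 3.57 2.31] turn units -3.56
```

>>> drive_tool:
  moves: [-0.1,0,1.2,0,87,-0.1,0,2.28,0,87,-0.1,0,2.28,0,87,-0.1,0,2.28,0,40,-0.1,0,2.28,0,40]
  squeeze: 25

```text
time_s: 7.02
tool_pos: [0.5547, -0.1421, 0.0441]
tool_rot: [179.8, 0.2, 123.0]
force: [-0.3, -0.1, 0.8]
grip_width: 0.0741
grasp_force: 0.0
```

>>> drive_tool:
  moves: [0,0,0,0,40,0,0,0,0,40,0,0,0,0,40,0,0,0,0,40,0,0,-1,0,40]

```text
time_s: 7.65
tool_pos: [0.5497, -0.141, 0.0783]
tool_rot: [-179.7, -0.3, 123.0]
force: [0.5, -0.3, -0.0]
grip_width: 0.0477
grasp_force: 25.0
```

>>> drive_tool:
  moves: [0,0,-1,1,40,0,0,-2,2,40,0,0,-3,3,40,0,0,-3,3.3,40,0,0,-3,3.3,40]

```text
time_s: 8.28
tool_pos: [0.5526, -0.1415, 0.2012]
tool_rot: [180.0, -0.0, 90.1]
force: [0.4, 0.8, -2.0]
grip_width: 0.0481
grasp_force: 25.0
```

>>> drive_tool:
  moves: [1.4,-0.35,0,0,40,2.8,-0.7,0,0,40,4.2,-1.05,0,0,40,5.6,-1.4,0,0,40,7.0,-1.72,0,0,40]

```text
time_s: 8.9
tool_pos: [0.4825, 0.1398, 0.2002]
tool_rot: [-179.9, 0.0, 90.1]
force: [0.5, -0.5, -1.2]
grip_width: 0.0478
grasp_force: 25.0
```

>>> drive_tool:
  moves: [0.55,0,0,0,40,0.55,0,0.6,0,40,0.55,0,1,0,40,0.55,0,1,0,40]

```text
time_s: 9.4
tool_pos: [0.4824, 0.1593, 0.1592]
tool_rot: [-179.8, 0.1, 90.0]
force: [0.3, 0.9, -1.4]
grip_width: 0.0479
grasp_force: 25.0
```

>>> drive_tool:
  moves: [0,0,1.1,0,40,0,0,2.0,0,40,0,0,2.6,0,40,0,0,2.8,0,40,0,0,2.8,0,40]

```text
time_s: 10.02
tool_pos: [0.4842, 0.16, 0.0497]
tool_rot: [180.0, -0.0, 90.0]
force: [-0.1, 0.1, -0.3]
grip_width: 0.0478
grasp_force: 25.0
```

>>> drive_tool:
  moves: [0,0,0,0,64,0,0,0,0,64,0,0,0,0,64,0,0,-1,0,64,0,0,-2.5,0,64]

```text
time_s: 10.65
tool_pos: [0.4824, 0.1597, 0.1489]
tool_rot: [-179.8, 0.1, 90.0]
force: [0.8, 0.4, 0.1]
grip_width: 0.0645
grasp_force: 0.0
```

>>> drive_tool:
  moves: [-1,0,-1.1,0,87,-2.4,-0.3,-1.4,0,87,-3.8,-0.6,-1.4,0,87,-5.2,-0.9,-1.2,-0.4,87,-6.33,-1.02,-0.5,-0.9,87]

```text
time_s: 11.28
tool_pos: [0.4437, -0.0955, 0.1709]
tool_rot: [179.7, 0.1, 99.1]
force: [0.2, -0.4, -0.3]
grip_width: 0.0863
grasp_force: 0.0
```

>>> drive_tool:
  moves: [0,0,0.6,0,87,0,0,0.6,0,87]

```text
time_s: 11.52
tool_pos: [0.4415, -0.093, 0.144]
tool_rot: [-179.8, -0.1, 98.9]
force: [0.0, 0.3, 1.0]
grip_width: 0.087
grasp_force: 0.0
```

```bash
python3 -c "
from h import *
pots('side')"
```

```text
tool [ 0.4427 -0.0926  0.1453] [-180.   -0.   99.] t 11.6 w 0.0871
pot px [367. 210.] xy [ 0.4403 -0.0931] rect [441. -89.] [49. 47.] 9.4 shift units [-0.   -0.06  2.63] turn units -0.04
pot px [336. 307.] xy [0.4859 0.1632] rect [496. 175.] [33. 63.] 50.6 shift units [6.15 2.07 2.63] turn units -4.16
pot px [334. 336.] xy [0.485  0.2249] rect [485. 206.] [43. 48.] 88.7 shift units [7.67 2.29 2.63] turn units 1.03
```

>>> drive_tool:
  moves: [0,0,1.3,0,87,0,0,2.6,0,87,0,0,2.6,0,87,0,0,2.6,0,40,0,0,2.6,0,40]
  squeeze: 25

```text
time_s: 12.2
tool_pos: [0.4453, -0.0931, 0.0439]
tool_rot: [179.7, 0.1, 99.0]
force: [-0.1, -0.5, 0.3]
grip_width: 0.0745
grasp_force: 0.0
```

>>> drive_tool:
  moves: [0,0,0,0,40,0,0,0,0,40,0,0,0,0,40,0,0,0,0,40,0,0,-1,0,40]

```text
time_s: 12.82
tool_pos: [0.4402, -0.0925, 0.0789]
tool_rot: [-179.6, -0.1, 99.0]
force: [0.2, 0.2, -1.0]
grip_width: 0.0478
grasp_force: 25.0
```

>>> drive_tool:
  moves: [0,0,-1,0,40,0,0,-2.2,0.5,40,0,0,-3,0.9,40,0,0,-3,0.9,40,0,0,-3,0.9,40]

```text
time_s: 13.45
tool_pos: [0.4422, -0.0928, 0.1997]
tool_rot: [-179.9, -0.0, 90.1]
force: [-1.0, 0.1, -2.7]
grip_width: 0.0478
grasp_force: 25.0
```

>>> drive_tool:
  moves: [1.4,0.3,0,0,40,2.8,0.6,0,0,40,4.2,0.9,0,0,40,4.8,1.0,0.5,0,40,4.8,1.0,1.0,0,40]

```text
time_s: 14.08
tool_pos: [0.4817, 0.1018, 0.1584]
tool_rot: [-179.8, -0.0, 90.3]
force: [-1.5, -0.7, -2.4]
grip_width: 0.0478
grasp_force: 25.0
```

>>> drive_tool:
  moves: [0,0,0,0,40,0,0,0,0,40]

```text
time_s: 14.32
tool_pos: [0.4828, 0.0985, 0.1608]
tool_rot: [-179.9, 0.0, 90.0]
force: [0.3, -0.4, -0.4]
grip_width: 0.0478
grasp_force: 25.0
```

>>> drive_tool:
  moves: [0,0,1.1,0,40,0,0,2.0,0,40,0,0,2.6,0,40,0,0,2.82,0,40,0,0,2.82,0,40]

```text
time_s: 14.95
tool_pos: [0.4837, 0.0989, 0.0492]
tool_rot: [179.9, -0.0, 90.0]
force: [-0.6, -0.4, -1.6]
grip_width: 0.0477
grasp_force: 25.0
```

>>> drive_tool:
  moves: [0,0,0,0,64,0,0,0,0,64,0,0,0,0,64,0,0,-1,0,64,0,0,-2.5,0,64]

```text
time_s: 15.58
tool_pos: [0.4815, 0.0987, 0.1481]
tool_rot: [-179.8, 0.0, 90.0]
force: [0.8, -0.3, 0.9]
grip_width: 0.0641
grasp_force: 0.0
```

>>> drive_tool:
  moves: [-1,0.3,-1.1,1,87,-2.4,0.6,-1.4,2,87,-3.8,0.9,-1.4,3,87,-5.2,1.2,-1.4,4,87,-6.6,1.5,-1.4,5,87]

```text
time_s: 16.2
tool_pos: [0.5433, -0.1667, 0.205]
tool_rot: [179.9, -0.0, 39.7]
force: [2.1, -0.3, -0.0]
grip_width: 0.0865
grasp_force: 0.0
```

>>> drive_tool:
  moves: [0,0,0,1,87,0,0,0,2,87,0,0,0,3,87,0,0,0,3.4,87,0,0,0,3.4,87]

```text
time_s: 16.82
tool_pos: [0.543, -0.1649, 0.2046]
tool_rot: [180.0, -0.0, 6.1]
force: [0.2, -0.7, 0.2]
grip_width: 0.0867
grasp_force: 0.0
```

```bash
cat >> h.py <<'E'
def packs(n,shot=None,zlo=.082,zhi=.09,box=(.38,.66,-.4,-.22)):
    im,d,K,T=cam(n)
    if shot: save(shot,im)
    P=cloud(d,K,T); hsv=cv2.cvtColor(im,cv2.COLOR_RGB2HSV); o=env.get_obs(); t=o["tool_pos"]
    print("tool",t.round(4),o["tool_rot"].round(1),"t",round(o["time_s"],1),"w",round(o["grip_width"],4))
    Rt=R.from_euler('xyz',o["tool_rot"],degrees=True).as_matrix()
    m=((P[:,:,2]>zlo)&(P[:,:,2]<zhi)&(P[:,:,0]>box[0])&(P[:,:,0]<box[1])&(P[:,:,1]>box[2])&(P[:,:,1]<box[3])).astype(np.uint8)
    k,l,s,c=cv2.connectedComponentsWithStats(m)
    for i in range(1,k):
        if s[i,4]<60: continue
        q=P[l==i]; r=cv2.minAreaRect((q[:,:2]*1000).astype(np.float32)); ce=np.array(r[0])/1000
        dl=Rt.T@np.array([ce[0]-t[0],ce[1]-t[1],.072-t[2]])/.04
        print("pack px",c[i].round(),s[i,4],"rect",np.round(r[0]),np.round(r[1]),round(r[2],1),"z",q[:,2].max().round(3),"shift",dl.round(2))
E
python3 -c "
from h import *
packs('wrist','w3');packs('side');packs('scene');pots('side')"
```

```text
tool [ 0.543  -0.1649  0.2046] [180.   -0.    6.1] t 16.9 w 0.0868
pack px [466. 184.] 3177 rect [ 576. -306.] [50. 37.] 6.0 z 0.089 shift [0.44 3.58 3.32]
pack px [429. 185.] 297 rect [ 573. -278.] [26.  7.] 5.4 z 0.085 shift [0.44 2.9  3.32]
pack px [503. 185.] 321 rect [ 579. -334.] [26.  8.] 7.0 z 0.086 shift [0.44 4.29 3.32]
tool [ 0.543  -0.1649  0.2046] [180.   -0.    6.1] t 16.9 w 0.0868
pack px [312. 137.] 96 rect [ 580. -300.] [39. 36.] 4.7 z 0.087 shift [0.56 3.47 3.32]
pack px [373. 139.] 157 rect [ 437. -316.] [46. 37.] 9.4 z 0.088 shift [-3.04  3.47  3.31]
tool [ 0.543  -0.1649  0.2046] [180.   -0.    6.1] t 17.0 w 0.087
pack px [107. 201.] 372 rect [ 437. -320.] [51. 36.] 6.0 z 0.09 shift [-3.05  3.58  3.31]
pack px [139. 252.] 433 rect [ 576. -306.] [52. 36.] 6.0 z 0.09 shift [0.44 3.58 3.31]
tool [ 0.543  -0.1649  0.2046] [180.   -0.    6.1] t 17.0 w 0.0868
pot px [315. 148.] xy [ 0.5716 -0.278 ] rect [ 571. -273.] [81. 63.] 16.1 shift units [0.41 2.89 4.11] turn units -1.01
pot px [340. 278.] xy [0.4858 0.0998] rect [485.  96.] [58. 56.] 89.1 shift units [-0.73 -6.73  4.11] turn units 0.7
pot px [336. 307.] xy [0.4867 0.1639] rect [486. 155.] [66. 48.] 89.8 shift units [-0.53 -8.32  4.11] turn units 0.62
pot px [334. 336.] xy [0.4851 0.2257] rect [495. 196.] [52. 21.] 39.4 shift units [-0.41 -9.87  4.11] turn units -3.34
```

View pics/w3.png

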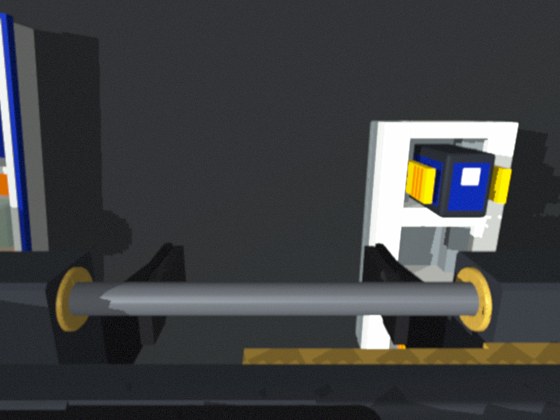

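The pack is at (466,184) in the wrist view, with its yellow tabs at 429 and 503, which puts it at (0.576, -0.306) with 6° yaw. All three pots are in the orange bay.

>>> drive_tool:
  moves: [0.2,1.5,0,0,87,0.44,3.0,0,0,87,0.44,3.58,0.3,0,87,0.44,3.58,1.2,0,87,0.44,3.58,1.8,0,87]

```text
time_s: 17.65
tool_pos: [0.5748, -0.3058, 0.1306]
tool_rot: [-179.9, 0.1, 6.0]
force: [-0.1, 2.0, -1.0]
grip_width: 0.0871
grasp_force: 0.0
```

>>> drive_tool:
  moves: [0,0,0.8,0,87,0,0,1.51,0,87,0,0,1.51,0,87,0,0,1.51,0,30,0,0,1.51,0,30]
  squeeze: 30

```text
time_s: 18.27
tool_pos: [0.576, -0.3058, 0.0732]
tool_rot: [180.0, -0.1, 6.0]
force: [-0.1, 0.3, 0.4]
grip_width: 0.0743
grasp_force: 0.0
```

>>> drive_tool:
  moves: [0,0,0,0,30,0,0,0,0,30,0,0,0,0,30,0,0,0,0,30,0,0,0,0,30]

```text
time_s: 18.9
tool_pos: [0.5759, -0.3062, 0.0729]
tool_rot: [179.9, -0.1, 6.0]
force: [-0.6, -1.3, 5.4]
grip_width: 0.045
grasp_force: 30.0
```

>>> drive_tool:
  moves: [0,0,-0.3,0,30,0,0,-0.7,0,30,0,0,-1.2,0,30,0,0,-1.8,0,30,0,0,-2.4,0,30]

```text
time_s: 19.52
tool_pos: [0.5756, -0.3055, 0.17]
tool_rot: [180.0, -0.0, 6.0]
force: [-0.2, -0.5, -3.9]
grip_width: 0.0452
grasp_force: 30.0
```

>>> drive_tool:
  moves: [0,0,-1.0,0,30,0,0,-1.4,0,30,0,0,-1.4,0,30]

```text
time_s: 19.9
tool_pos: [0.5761, -0.3059, 0.2257]
tool_rot: [179.9, -0.2, 6.0]
force: [-0.5, 0.6, -4.8]
grip_width: 0.045
grasp_force: 30.0
```

```bash
python3 -c "
from h import *
im,d,K,T=cam('side'); save('s2',im[60:280,180:480].repeat(2,0).repeat(2,1))
packs('wrist',zlo=.15,zhi=.35,box=(.45,.7,-.4,-.2))"
```

```text
tool [ 0.5748 -0.3051  0.2226] [-1.799e+02  1.000e-01  6.000e+00] t 20.0 w 0.0445
pack px [279. 332.] 92754 rect [ 583. -304.] [ 64. 161.] 5.9 z 0.322 shift [0.21 0.01 3.77]
```

View pics/s2.png

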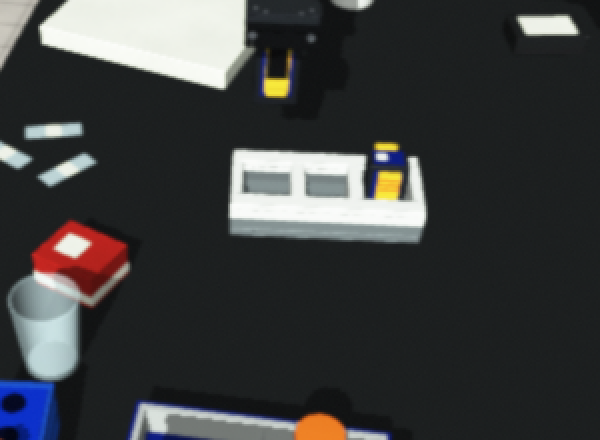

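The pack is out of the dock and held; the other one remains at the dock's low-x end.

>>> drive_tool:
  moves: [0,-1.3,0,-1,30,0,-2.6,0,-2,30,0,-3.9,0,-3,30,0,-5.2,0,-4,30,0,-6.5,0,-5,30]

```text
time_s: 20.62
tool_pos: [0.5469, -0.0452, 0.2221]
tool_rot: [-179.9, 0.1, 56.3]
force: [0.9, -0.1, -3.7]
grip_width: 0.0449
grasp_force: 30.0
```

>>> drive_tool:
  moves: [0,0,0,-1,30,0,0,0,-2,30,0,0,0,-3,30,0,0,0,-3.4,30,0,0,0,-3.4,30]

```text
time_s: 21.25
tool_pos: [0.5473, -0.047, 0.2223]
tool_rot: [-179.8, -0.0, 89.9]
force: [-0.0, -1.1, -2.5]
grip_width: 0.0449
grasp_force: 30.0
```

>>> drive_tool:
  moves: [1.4,0.3,0,0,30,2.8,0.6,0,0,30,4.2,0.9,0,0,30,5.6,1.2,0,0,30,6.3,1.27,0,0,30]

```text
time_s: 21.88
tool_pos: [0.5981, 0.2096, 0.2226]
tool_rot: [-179.9, -0.1, 90.2]
force: [0.1, 0.2, -3.5]
grip_width: 0.0449
grasp_force: 30.0
```

>>> drive_tool:
  moves: [0,0,0.8,0,30,0,0,2,0,30,0,0,2.6,0,30,0,0,2.6,0,30]

```text
time_s: 22.38
tool_pos: [0.5967, 0.2041, 0.1165]
tool_rot: [-179.6, 0.1, 89.9]
force: [-0.2, -0.4, -3.5]
grip_width: 0.0449
grasp_force: 30.0
```

```bash
python3 -c "
from h import *
im,d,K,T=cam('wrist'); save('w4',im);o=env.get_obs(); print(o['tool_pos'],o['grip_width'],o['force'])
im,d,K,T=cam('scene'); save('c4',im[20:240,230:450].repeat(2,0).repeat(2,1))"
```

```text
[0.59831433 0.20466863 0.11880774] 0.04488077738115524 [ 0.31099006  0.59976691 -2.97640423]
```

View pics/c4.png

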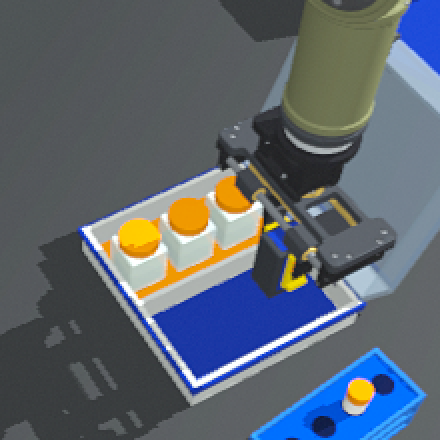

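The three pots stand in the orange bay. The pack hangs upright over the rear of the blue bay, around (285,260).

>>> drive_tool:
  moves: [0,0,0.6,0,30,0,0,1.1,0,30,0,0,1.27,0,30,0,0,1.27,0,30]

```text
time_s: 22.98
tool_pos: [0.599, 0.205, 0.0692]
tool_rot: [-180.0, 0.0, 90.0]
force: [0.4, 0.0, -4.3]
grip_width: 0.0449
grasp_force: 30.0
```

>>> drive_tool:
  moves: [0,0,0,0,82,0,0,0,0,82,0,0,0,0,82,0,0,0,0,82,0,0,0,0,82]

```text
time_s: 23.6
tool_pos: [0.5996, 0.2052, 0.0699]
tool_rot: [179.9, -0.0, 90.0]
force: [-0.6, 0.5, -0.8]
grip_width: 0.0803
grasp_force: 0.0
```

>>> drive_tool:
  moves: [0,0,-0.6,0,82,0,0,-1.6,0,82,0,0,-3,0,82,-0.3,0,-3.8,0,87,-0.3,0,-3.8,0,87]

```text
time_s: 24.22
tool_pos: [0.6012, 0.1925, 0.2253]
tool_rot: [179.6, -0.1, 89.9]
force: [0.1, 0.6, -0.1]
grip_width: 0.0864
grasp_force: 0.0
```

```bash
python3 -c "
from h import *
packs('wrist','w5',zlo=.07,zhi=.087,box=(.54,.66,.05,.27))"
```

```text
tool [0.5999 0.1928 0.2228] [179.8  -0.   89.9] t 24.3 w 0.0865
pack px [270. 183.] 2610 rect [600. 205.] [49. 37.] 89.9 z 0.083 shift [ 0.31 -0.    3.77]
pack px [236. 184.] 267 rect [572. 205.] [ 7. 26.] 0.2 z 0.079 shift [ 0.31 -0.71  3.77]
pack px [304. 184.] 268 rect [628. 205.] [26.  7.] 89.2 z 0.079 shift [0.3  0.7  3.77]
```

>>> drive_tool:
  moves: [-1.4,-0.4,0,1,87,-2.8,-0.8,0,2,87,-4.2,-1.2,0,3,87,-5.6,-1.6,0,4,87,-7,-2.2,0,5,87]

```text
time_s: 24.9
tool_pos: [0.5097, -0.0882, 0.2195]
tool_rot: [-179.9, 0.1, 39.7]
force: [-0.1, -1.7, -0.3]
grip_width: 0.0868
grasp_force: 0.0
```

>>> drive_tool:
  moves: [0,0,0,1,87,0,0,0,2,87,0,0,0,3,87,0,0,0,3.4,87,0,0,0,3.4,87]

```text
time_s: 25.52
tool_pos: [0.5103, -0.0865, 0.2197]
tool_rot: [-180.0, 0.1, 6.1]
force: [0.6, -0.0, -0.3]
grip_width: 0.0869
grasp_force: 0.0
```

```bash
python3 -c "
from h import *
packs('wrist');packs('scene');pots('side')"
```

```text
tool [ 0.5105 -0.0865  0.2199] [-1.8e+02  1.0e-01  6.1e+00] t 25.6 w 0.0873
tool [ 0.5106 -0.0866  0.2202] [-1.8e+02  1.0e-01  6.1e+00] t 25.6 w 0.0865
pack px [107. 200.] 375 rect [ 437. -320.] [53. 36.] 5.9 z 0.09 shift [-2.45  5.61  3.71]
tool [ 0.5107 -0.0867  0.2205] [-1.8e+02  1.0e-01  6.1e+00] t 25.7 w 0.0871
pot px [373. 150.] xy [ 0.4321 -0.2949] rect [ 428. -286.] [83. 56.] 22.4 shift units [-2.5   4.97  4.51] turn units -1.63
pot px [339. 278.] xy [0.4838 0.0996] rect [483.  96.] [57. 59.] 0.4 shift units [-0.17 -4.7   4.51] turn units 0.57
pot px [336. 307.] xy [0.4862 0.1636] rect [486. 155.] [66. 48.] 89.9 shift units [ 0.06 -6.29  4.51] turn units 0.62
pot px [251. 317.] xy [0.6277 0.2075] rect [629. 205.] [45. 77.] 79.9 shift units [ 3.69 -7.    4.51] turn units 1.62
pot px [283. 321.] xy [0.5717 0.2076] rect [571. 206.] [70. 46.] 7.7 shift units [ 2.3  -7.15  4.51] turn units -0.16
pot px [334. 336.] xy [0.4851 0.2253] rect [483. 204.] [40. 48.] 82.7 shift units [ 0.2  -7.82  4.51] turn units 1.34
```

>>> drive_tool:
  moves: [-0.6,1.4,0,0,87,-1.2,2.8,0,0,87,-1.8,4.2,0,0,87,-2.45,5.6,0,0,87,-2.45,5.6,1,0,87]

```text
time_s: 26.3
tool_pos: [0.4358, -0.3274, 0.1839]
tool_rot: [179.6, -0.3, 5.5]
force: [0.3, -0.2, -1.0]
grip_width: 0.0872
grasp_force: 0.0
```

>>> drive_tool:
  moves: [0,0,0.8,0,87,0,0,0.8,0,87]

```text
time_s: 26.55
tool_pos: [0.4352, -0.3188, 0.1467]
tool_rot: [-179.8, 0.3, 6.0]
force: [-0.3, 0.3, 0.2]
grip_width: 0.0871
grasp_force: 0.0
```

```bash
python3 -c "
from h import *
packs('wrist')"
```

```text
tool [ 0.4366 -0.3196  0.1487] [-1.799e+02  1.000e-01  6.000e+00] t 26.6 w 0.0873
pack px [278. 230.] 4576 rect [ 437. -321.] [50. 36.] 6.0 z 0.089 shift [0.02 0.03 1.92]
pack px [232. 231.] 422 rect [ 434. -293.] [26.  6.] 6.3 z 0.085 shift [ 0.01 -0.67  1.92]
pack px [324. 232.] 414 rect [ 439. -349.] [26.  6.] 5.7 z 0.086 shift [0.   0.73 1.92]
```

>>> drive_tool:
  moves: [0,0,1,0,87,0,0,1.91,0,87,0,0,1.91,0,87,0,0,1.91,0,30,0,0,1.91,0,30]
  squeeze: 30

```text
time_s: 27.22
tool_pos: [0.4386, -0.3209, 0.0752]
tool_rot: [179.9, -0.2, 6.0]
force: [0.2, 0.5, 0.3]
grip_width: 0.0745
grasp_force: 0.0
```

>>> drive_tool:
  moves: [0,0,0,0,30,0,0,0,0,30,0,0,0,0,30,0,0,0,0,30,0,0,0,0,30]

```text
time_s: 27.85
tool_pos: [0.4378, -0.3207, 0.0741]
tool_rot: [179.9, -0.1, 6.0]
force: [0.1, -0.1, 6.8]
grip_width: 0.0451
grasp_force: 30.0
```

>>> drive_tool:
  moves: [0,0,-0.3,0,30,0,0,-0.7,0,30,0,0,-1.2,0,30,0,0,-1.8,0,30,0,0,-2.4,0,30]

```text
time_s: 28.48
tool_pos: [0.4368, -0.3199, 0.1703]
tool_rot: [-180.0, -0.0, 6.0]
force: [-0.4, 0.2, -1.9]
grip_width: 0.0448
grasp_force: 30.0
```

>>> drive_tool:
  moves: [0,0,-1.0,0,30,0,0,-1.4,0,30,0,0,-1.4,0,30]

```text
time_s: 28.85
tool_pos: [0.4375, -0.3203, 0.2259]
tool_rot: [179.9, -0.1, 6.0]
force: [0.0, -0.5, -2.9]
grip_width: 0.0448
grasp_force: 30.0
```

>>> drive_tool:
  moves: [0.5,-1.3,0,-1,30,1.0,-2.6,0,-2,30,1.5,-3.9,0,-3,30,2.0,-5.2,0,-4,30,2.5,-6.5,0,-5,30]

```text
time_s: 29.48
tool_pos: [0.5084, -0.0492, 0.2228]
tool_rot: [-179.9, 0.1, 56.3]
force: [0.5, 0.2, -2.9]
grip_width: 0.0447
grasp_force: 30.0
```

>>> drive_tool:
  moves: [0,0,0,-1,30,0,0,0,-2,30,0,0,0,-3,30,0,0,0,-3.4,30,0,0,0,-3.4,30]

```text
time_s: 30.1
tool_pos: [0.5083, -0.0509, 0.223]
tool_rot: [-179.8, -0.0, 90.0]
force: [-0.2, 0.6, -2.3]
grip_width: 0.0447
grasp_force: 30.0
```

```bash
python3 -c "
from h import *
packs('wrist',zlo=.07,zhi=.087,box=(.54,.66,.05,.27))
im,d,K,T=cam('scene'); save('c6',im)"
```

```text
tool [ 0.5085 -0.0509  0.2233] [-179.8   -0.    89.9] t 30.1 w 0.0447
```

View pics/c6.png

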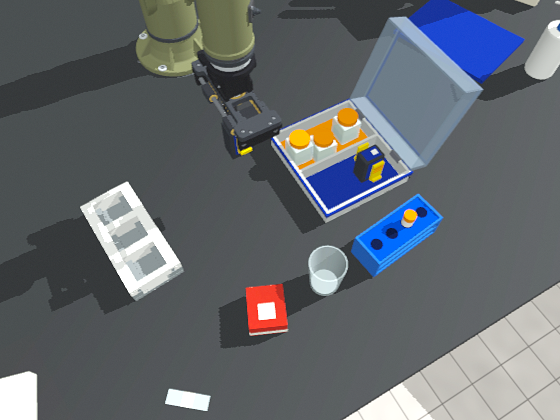

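The dock is empty, the second pack is in the gripper, and everything else stands as placed.

>>> drive_tool:
  moves: [1.2,0.6,0,0,30,2.4,1.2,0,0,30,3.6,1.9,0,0,30,4.4,2.29,0,0,30,4.4,2.29,0,0,30]

```text
time_s: 30.82
tool_pos: [0.6008, 0.1294, 0.2236]
tool_rot: [-179.9, -0.1, 90.3]
force: [-1.4, -0.6, -2.3]
grip_width: 0.0449
grasp_force: 30.0
```

>>> drive_tool:
  moves: [0,0,0.8,0,30,0,0,2,0,30,0,0,3.0,0,30,0,0,3.6,0,30,0,0,3.84,0,30]

```text
time_s: 31.45
tool_pos: [0.5994, 0.1233, 0.0691]
tool_rot: [-179.8, 0.1, 89.9]
force: [-0.2, -0.0, -1.4]
grip_width: 0.0449
grasp_force: 30.0
```

>>> drive_tool:
  moves: [0,0,0,0,30,0,0,0,0,82,0,0,0,0,82,0,0,0,0,82,0,0,0,0,82]

```text
time_s: 32.08
tool_pos: [0.6015, 0.1252, 0.0721]
tool_rot: [179.9, -0.0, 90.0]
force: [0.2, -0.2, 0.1]
grip_width: 0.0766
grasp_force: 0.0
```

>>> drive_tool:
  moves: [0,0,0,0,82,0,0,-0.6,0,82,0,0,-1.6,0,82,0,0,-3,0,82,0,0,-3.8,0,87]

```text
time_s: 32.7
tool_pos: [0.602, 0.1253, 0.2269]
tool_rot: [179.8, -0.1, 90.0]
force: [-0.3, 0.9, -0.3]
grip_width: 0.085
grasp_force: 0.0
```

```bash
python3 -c "
from h import *
packs('wrist',zlo=.07,zhi=.087,box=(.54,.66,.05,.27)); pots('side')
im,d,K,T=cam('side'); P=cloud(d,K,T).reshape(-1,3)
q=P[(P[:,0]>.5)&(P[:,0]<.58)&(P[:,1]>.28)&(P[:,1]<.45)&(P[:,2]>.05)&(P[:,2]<.3)]
for z in np.arange(.06,.28,.03):
  r=q[abs(q[:,2]-z)<.005]; print(z.round(2),len(r), r[:,1].min().round(3) if len(r) else '', r[:,1].max().round(3) if len(r) else '')
"
```

```text
tool [0.6037 0.1258 0.231 ] [ 1.794e+02 -1.000e-01  9.000e+01] t 32.8 w 0.0852
pack px [269.  99.] 3078 rect [600. 205.] [49. 37.] 89.8 z 0.083 shift [ 1.97 -0.13  3.98]
pack px [234. 100.] 304 rect [572. 205.] [ 7. 25.] 0.4 z 0.079 shift [ 1.96 -0.83  3.97]
pack px [305. 100.] 307 rect [629. 205.] [ 7. 25.] 0.2 z 0.079 shift [1.96 0.58 3.99]
pack px [272. 199.] 2491 rect [602. 124.] [49. 36.] 89.2 z 0.083 shift [-0.04 -0.07  3.98]
pack px [239. 200.] 255 rect [574. 124.] [26.  7.] 90.0 z 0.08 shift [-0.05 -0.79  3.97]
pack px [305. 200.] 248 rect [631. 124.] [ 7. 26.] 0.1 z 0.079 shift [-0.05  0.63  3.98]
tool [0.6034 0.1257 0.2286] [ 1.795e+02 -1.000e-01  9.000e+01] t 32.8 w 0.0863
pot px [332. 288.] xy [0.4931 0.1246] rect [492. 119.] [66. 58.] 58.3 shift units [-0.04 -2.8   4.69] turn units 3.17
pot px [251. 317.] xy [0.6297 0.2065] rect [634. 214.] [44. 83.] 57.2 shift units [2.01 0.62 4.73] turn units 3.28
pot px [283. 322.] xy [0.5726 0.2073] rect [571. 206.] [69. 47.] 5.8 shift units [ 2.03 -0.81  4.71] turn units -0.58
pot px [334. 336.] xy [0.485  0.2251] rect [487. 221.] [13. 53.] 66.7 shift units [ 2.47 -3.    4.69] turn units 2.33
0.06 41 0.334 0.337
0.09 47 0.344 0.347
0.12 56 0.353 0.357
0.15 60 0.363 0.367
0.18 70 0.373 0.377
0.21 70 0.383 0.387
0.24 1212 0.342 0.374
0.27 0
```

>>> drive_tool:
  moves: [-1,-0.5,-1,0,0,-2,-1,-2,0,0,-2,-1.5,-2.3,0,0,-2,-1.5,-2.3,0,0]
  squeeze: 30

```text
time_s: 33.35
tool_pos: [0.5404, 0.0448, 0.3154]
tool_rot: [180.0, -0.0, 90.0]
force: [0.1, 0.6, -0.4]
grip_width: 0.055
grasp_force: 0.0
```

```bash
python3 -c "
from h import *
pots('wrist','w7'); pots('scene')"
```

```text
tool [0.5406 0.0452 0.3143] [-180.    0.   90.] t 33.4 w 0.051
pot px [215.   9.] xy [0.4849 0.2162] rect [490. 206.] [55. 27.] 25.8 shift units [ 4.28 -1.39  6.86] turn units -2.58
pot px [499.  45.] xy [0.7596 0.1766] rect [732. 173.] [ 6. 65.] 6.1 shift units [3.28 5.48 6.85] turn units -0.61
pot px [239.  80.] xy [0.5068 0.1451] rect [531. 133.] [74. 30.] 57.9 shift units [ 2.5  -0.84  6.86] turn units 3.21
pot px [224. 140.] xy [0.4851 0.0971] rect [493.  80.] [74. 47.] 40.3 shift units [ 1.3  -1.38  6.86] turn units -4.03
tool [0.5407 0.0455 0.3136] [-179.9    0.    90.1] t 33.5 w 0.0471
pot px [347. 117.] xy [0.4849 0.2229] rect [495. 212.] [64. 36.] 45.7 shift units [ 4.44 -1.38  6.84] turn units 4.43
pot px [323. 137.] xy [0.5068 0.1458] rect [530. 135.] [76. 32.] 61.5 shift units [ 2.51 -0.83  6.84] turn units 2.85
pot px [299. 139.] xy [0.4857 0.0966] rect [499.  84.] [82. 43.] 48.8 shift units [ 1.28 -1.36  6.84] turn units 4.13
```

View pics/w7.png

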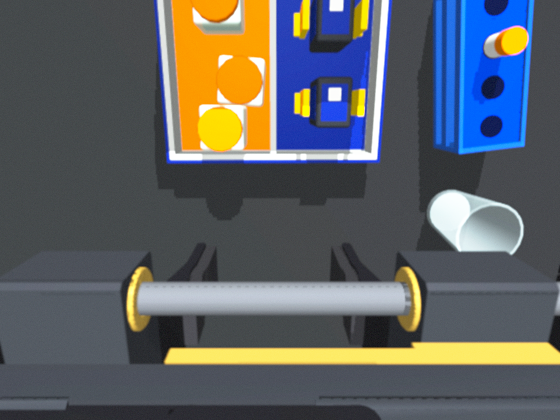

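The middle pot was nudged to (0.507, 0.146), at pixel (239,80), but it is upright and still inside the orange bay. Now for the lid.

>>> drive_tool:
  moves: [0,0,-1.2,0,0,1.3,0,-1.2,0,0,2.6,0,-1.2,0,0,3.9,0,-1.2,0,0,5.2,0,-1.2,0,0]

```text
time_s: 34.08
tool_pos: [0.5408, 0.2554, 0.3609]
tool_rot: [-179.8, 0.1, 90.1]
force: [0.5, 0.5, -0.3]
grip_width: 0.0022
grasp_force: 0.0
```

>>> drive_tool:
  moves: [1.3,0,0,0,0,2.6,0,0,0,0,3.9,0,0,0,0,5,0,0,0,0,5,0,0,0,0]

```text
time_s: 34.7
tool_pos: [0.5381, 0.4583, 0.3585]
tool_rot: [-179.6, 0.0, 90.5]
force: [0.0, -0.2, -1.3]
grip_width: 0.0006
grasp_force: 0.0
```

>>> drive_tool:
  moves: [0,0,1,0,0,0,0,2.2,0,0,0,0,3.2,0,0,0,0,3.6,0,0,0,0,3.6,0,0]

```text
time_s: 35.33
tool_pos: [0.5409, 0.4523, 0.2178]
tool_rot: [-179.9, 0.1, 90.0]
force: [0.1, -0.5, 0.8]
grip_width: 0.0002
grasp_force: 0.0
```

>>> drive_tool:
  moves: [-0.6,0,0,0,0,-1.2,0,0,0,0,-1.7,0,0,0,0,-2.3,0,0,0,0,-2.95,0,0,0,0]

```text
time_s: 35.95
tool_pos: [0.5414, 0.3373, 0.2225]
tool_rot: [179.7, -0.3, 90.1]
force: [-0.6, 3.3, 2.5]
grip_width: 0.0005
grasp_force: 1.7
```

>>> drive_tool:
  moves: [-0.6,0,-0.3,0,0,-1.15,0,-0.5,0,0,-1.75,0,-0.48,0,0,-2.3,0,-0.38,0,0,-2.85,0,-0.2,0,0]

```text
time_s: 36.58
tool_pos: [0.5417, 0.22, 0.2286]
tool_rot: [179.8, -0.0, 90.0]
force: [0.4, 1.1, 3.3]
grip_width: 0.0003
grasp_force: 1.4
```

>>> drive_tool:
  moves: [-0.53,0,0.25,0,0,-1.0,0,0.55,0,0,-1.45,0,0.93,0,0,-1.85,0,1.36,0,0,-2.18,0,1.83,0,0]

```text
time_s: 37.2
tool_pos: [0.5406, 0.1324, 0.1524]
tool_rot: [-180.0, 0.0, 90.0]
force: [1.5, 0.6, 1.8]
grip_width: 0.0005
grasp_force: 0.6
```

```bash
python3 -c "
from h import *
im,d,K,T=cam('side'); save('s8',im); print(env.get_obs()['tool_pos'])"
```

```text
[0.53889221 0.1297526  0.14934514]
```

View pics/s8.png

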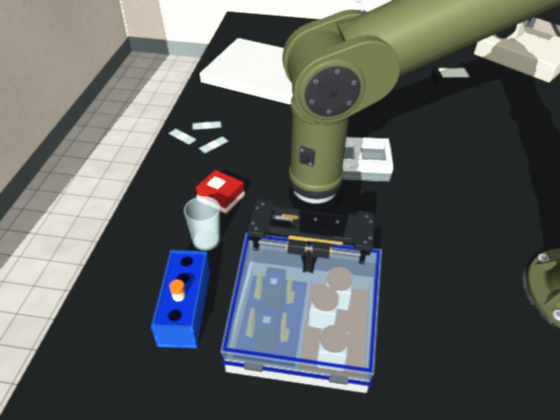

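The lid is nearly shut, with the fingertip pressing near its free edge at (308,262).

>>> drive_tool:
  moves: [-0.25,0,0.4,0,0,-0.45,0,0.8,0,0,-0.45,0,1.0,0,0,-0.45,0,1.05,0,0,-0.45,0,1.05,0,0]

```text
time_s: 37.88
tool_pos: [0.541, 0.1164, 0.1121]
tool_rot: [180.0, -0.0, 90.0]
force: [-0.3, 0.7, -0.0]
grip_width: 0.0006
grasp_force: 0.0
```

>>> drive_tool:
  moves: [0,0,0.08,0,0,0,0,0.08,0,0]

```text
time_s: 38.12
tool_pos: [0.5415, 0.1164, 0.1101]
tool_rot: [179.9, -0.0, 90.0]
force: [-0.8, 0.2, 4.1]
grip_width: 0.0005
grasp_force: 2.5
```

>>> drive_tool:
  moves: [0,0,0.1,0,0,0,0,0.1,0,0]

```text
time_s: 38.38
tool_pos: [0.5416, 0.1164, 0.1099]
tool_rot: [179.9, -0.0, 90.0]
force: [-10.4, -2.3, 25.8]
grip_width: 0.0006
grasp_force: 13.2
```

>>> drive_tool:
  moves: [0,0,0.1,0,0,0,0,0.1,0,0]

```text
time_s: 38.62
tool_pos: [0.5417, 0.1164, 0.1097]
tool_rot: [179.9, 0.0, 90.0]
force: [-19.6, -5.3, 48.2]
grip_width: 0.0002
grasp_force: 23.9
```

>>> drive_tool:
  moves: [0,0,-1,0,0,0,0,-2.5,0,0,-1,0,-4,0,0,-2,0,-4,0,0,-2,0,-4,0,0]

```text
time_s: 39.25
tool_pos: [0.5418, 0.0313, 0.2626]
tool_rot: [179.8, 0.1, 89.6]
force: [0.8, -0.1, -0.5]
grip_width: 0.0001
grasp_force: 0.0
```

```bash
python3 -c "
from h import *
for n in('side','wrist'):
  im,d,K,T=cam(n); P=cloud(d,K,T).reshape(-1,3); save(n+'9',im)
  q=P[(P[:,0]>.44)&(P[:,0]<.64)&(P[:,1]>.08)&(P[:,1]<.26)&(P[:,2]>.085)&(P[:,2]<.12)]
  print(n,len(q),np.polyfit(q[:,1],q[:,2],1),q[:,2].max() if len(q) else 0)
print(env.get_obs()['tool_pos'])"
```

```text
side 10174 [0.00092581 0.0887524 ] 0.09357600206589911
wrist 34536 [0.00013016 0.09044126] 0.0935691473346909
[0.54084871 0.03608731 0.26091542]
```

View pics/side9.png

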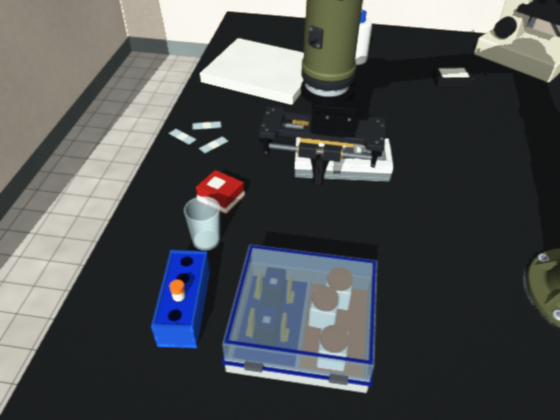

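The lid is flat and shut. Two packs (around 270,305) and three pots (around 330,305) are visible inside, and the gripper is clear of everything.

```bash
python3 -c "
from cell import env
print(env.sign_off())"
```

```text
the job is handed in; nothing more can be done
None
```

The job is handed in with both packs in the blue bay, all three pots in the orange bay, the lid measured flat shut, and the beaker, carton and rack untouched; sign-off gave no verdict.

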